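# Turn the dust extractor's blades to the sander and switch it on

## Task

Get the small bench dust extractor ready for work at the disc sander. While it is still off, run your fingertips lightly along its row of six blades from left to right, so that every blade is tipped well over to the right, towards the sander; then push its slide switch away from you to switch it on. Only touch and push: do not shift or lift the extractor, do not force a blade or the switch, and leave the bush on its deck and the things round it where they are.

Things in the scene. Friction and masses are not known exactly. Their poses are not given: they have to be found in the camera images.
- extractor: Bench-top dust extractor: a grey sheet-metal box standing loose on the bench (about 3.6 kg), 130 mm (its x) by 340 mm (its y), flat deck 80 mm above its underside. Origin at the centre of its underside; x points to its back, away from the robot, y to its left, z up; its right-hand end (-y) is the one towards the big disc sander.
- inlet (a point): Centre of the extractor's inlet mouth, level with the deck, at x 0, y +25 mm in the extractor's frame; same axes. The mouth is a rectangular opening in the deck, 100 mm (x) by 236 mm (y), with a thin rim 2.5 mm high; a row of six thin bright steel blades, standing and leaning slightly left at the start, 38 mm apart, runs along its y.
- switch (a joint): Slide switch of the extractor, m: 0 = off (nearest the robot), 0.022 = far stop; on from 0.014. It slides along the extractor's +x, away from the robot, against about 1.5 N of friction and stays where it is left.
- switch_thumb (a point): Centre of the top of the switch's black ribbed thumb piece, on the deck at the extractor's right-hand end. The piece is 22 mm (extractor x) by 26 mm (extractor y), its top 15 mm above the deck; it slides on a black plate 2.4 mm high, which begins 25 mm in front of the piece. When off it lies at x -24, y -148 mm in the extractor's frame.
- blade_1_top (a point): Middle of the top edge of blade 1, the leftmost; moves with the blade. All six blades are alike: 90 mm wide (extractor x -45 to +45 mm), 3 mm thick at the rolled top edge, which is 30 mm from the pivot. The pivots lie 8 mm below the deck, so the top edge is 22 mm above the deck when upright, 19 mm at 0.45 rad, 9 mm at the right stop.
- blade_1 (a joint): Tilt of blade 1 of 6, counted from the left, rad; pivot along the extractor's x, at its y +120 mm. 0 = upright, positive = top leaning right (to -y, towards the sander), from -0.45 to a hard stop at 0.96. Each blade turns by itself on a friction pivot (under 1 N at the top edge) and stays where it is left.
- blade_2 (a joint): Tilt of blade 2 of 6, counted from the left, rad; pivot along the extractor's x, at its y +82 mm. 0 = upright, positive = top leaning right (to -y, towards the sander), from -0.45 to a hard stop at 0.96.
- blade_3 (a joint): Tilt of blade 3 of 6, counted from the left, rad; pivot along the extractor's x, at its y +44 mm. 0 = upright, positive = top leaning right (to -y, towards the sander), from -0.45 to a hard stop at 0.96.
- blade_4 (a joint): Tilt of blade 4 of 6, counted from the left, rad; pivot along the extractor's x, at its y +6 mm. 0 = upright, positive = top leaning right (to -y, towards the sander), from -0.45 to a hard stop at 0.96.
- blade_5 (a joint): Tilt of blade 5 of 6, counted from the left, rad; pivot along the extractor's x, at its y -32 mm. 0 = upright, positive = top leaning right (to -y, towards the sander), from -0.45 to a hard stop at 0.96.
- blade_6 (a joint): Tilt of blade 6 of 6, counted from the left, rad; pivot along the extractor's x, at its y -70 mm. 0 = upright, positive = top leaning right (to -y, towards the sander), from -0.45 to a hard stop at 0.96.
- bush: Loose brass-coloured flanged bush, 28 mm across and 26 mm high, standing on the deck behind and to the left of the switch, near x +45, y -114 mm in the extractor's frame; to be left alone. Origin at the centre of its underside.
- bottle: White squeeze bottle with a black cap, 40 mm across and 92 mm high, on the bench close behind the extractor; to be left alone. Origin at the centre of its underside.
- sanding_block: Loose wooden sanding block, 56 x 90 x 26 mm, on the bench between robot and extractor; to be left alone. Origin at the centre of its underside.
- screwdriver: Loose screwdriver with a dark red handle, 183 mm long and 23 mm thick, on the bench between robot and extractor; to be left alone. Origin at the middle of its underside.

How it is judged:
By the outcome, as a careful person would: the job done as asked, in the order asked, and still so for the second after the job is handed in, with the robot touching nothing.
It also fails if it takes over 45 s, if anything falls off the work surface, if the arm or the gripper's body presses on something with over 40 N, if the wrist force passes 120 N, or if a joint passes its speed limit or range.

## Robot

A 6-joint arm with a two-finger parallel gripper is mounted at the origin on a cart in front of the work surface, level with it; the furniture and walls round the work are solid. World frame = base frame: x ahead of the robot, y to its left, z up, the work surface at z = 0. Lengths are in m, angles in rad, forces in N, time in s.
With the tool pointing down it reaches from about 0.3 to 0.875 m from the base axis. Payload 4.2 kg.
Tool frame: the origin (TCP) lies at the very end of the fingers, on their centre line; the grasp point (between the pads) lies 19 mm behind it (ctrl.tcp_to_grasp is the distance from the TCP to the grasp point, in m); z points along the fingers, y is the line along which they close (so a half turn about z gives the same grasp; the last joint's range is limited). The gripper opens to 85 mm and grips with 20 to 120 N. Pads are 22 mm wide; open, the fingers measure 114 mm over their backs; the gripper's body (76 mm by 85 mm) begins 54 mm behind the grasp point. The pads swing forward as they close: fully open they stand 13 mm farther back than shut.
Start: joints at [1.096, 0.32, 1.565, -0, 1.257, -0.02], TCP at [0.253, 0.517, 0.231] pointing down, gripper open.
Joint ranges: [-3.11, 3.11], [-0.84, 2.01], [0.21, 2.61], [-1.34, 4.49], [0.05, 2.63], [-2.56, 2.56]. Speed limits (rad/s): [2.57, 2.57, 3.14, 3.14, 3.14, 3.14].

## Interface

Orientations are given as a unit quaternion [w, x, y, z].
In Python, from rig import ctrl gives the robot as it stands.
- The arm moves only by the shell command python3 -m creep 'ROWS' [OPENING] [FORCE]. ROWS is JSON, a list of rows, each a list of 2 entries, a list of its own where there are three numbers: the shift along the tool's x, y, z in mm, then the turn, a rotation vector about the tool's x, y, z in rad. A call has exactly 5 rows; each row is the pose to reach, as a shift and turn from the pose commanded when the call began, along the tool's axes at that moment; what a row does not reach only later rows make up. A row lasts 1/12 s, in which the tool goes at most 41.7 mm and 7.16 degrees, less where a joint would pass 70% of its speed; a pose out of reach is approached as far as the arm can. A call with a gripper value outside its range is refused whole. OPENING is the closure, from 0 (fully open) to 1 (shut), set as the call begins (- or left out, the last holds). The fingers move at their own pace and stop on an object; FORCE is the grip in N (left out, the last holds). Time passes only in rows, so rows that repeat a pose let the fingers close, or fill a call up. It gives the time, the measured TCP pose, the force, the opening and the grip force at its end, in the units of the state.
- ctrl.state(): the state, without advancing time (a new reading comes with each control period).
- ctrl.snapshot(name): name is "scene" or "top"; returns a dict with "frame" (480x640x3 uint8, red, green, blue), "fx", "fy", "cx", "cy" (pixels), "extrinsics" (4x4, takes a point from world to camera coordinates). Camera axes: x right, y down, z forward; pixel columns grow to the right and rows downward; lengths in m; the calibration is good to about 2 mm. A picture is of the moment at which its call begins. There is no depth.
- ctrl.finish_job(): hands the job in; it is judged then, once.
The state is a dict: "clock": time; "joint_positions": joint angles; "joint_velocities": joint speeds; "tau": joint torques, N m; "ee_pos": TCP position; "eef_rot": TCP orientation; "force": force on the tool from outside, world axes, zero at the start; "moment": the same for the moment, N m; "opening": finger opening in m; "grasp_force": force on a finger pad.
Only numpy, scipy, OpenCV 4.12 (cv2) and the standard library are available. Lean on these libraries where they do the work, as an engineer would, in place of code of your own. Each camera call takes 0.05 s, during which the arm holds its last target. There are 200 camera calls.

## Working session

There is one attempt and no reset: what is moved stays moved. The work goes in short steps, Python scripts to look and compute and a shell command to move; the robot and the scene stay as the last step left them, time stands still between calls to the robot, and variables do not carry over. Pictures are saved under pics/ and viewed, at most 10 in all, crops included, and the job is handed in when it is done.

```bash
mkdir -p pics; python3 - <<'E'
from rig import ctrl
import cv2,numpy as np
s=ctrl.state();print({k:np.round(s[k],3).tolist() for k in s})
for n in("scene","top"):
    d=ctrl.snapshot(n);cv2.imwrite(f"pics/{n}0.png",d["frame"][...,::-1]);print(n,d["fx"],d["fy"],d["cx"],d["cy"],np.round(d["extrinsics"],3).tolist())
    np.savez(f"{n}0.npz",**d)
E
```

```text
{'clock': 0.0, 'joint_positions': [1.096, 0.32, 1.566, 0.0, 1.257, -0.02], 'joint_velocities': [0.0, -0.0, 0.001, 0.0, -0.0, 0.003], 'tau': [0.001, -41.552, -23.416, 0.0, 0.008, -0.0], 'ee_pos': [0.252, 0.516, 0.23], 'eef_rot': [-0.0, 0.225, 0.974, -0.001], 'force': [-0.123, 0.599, 0.964], 'moment': [-0.029, -0.02, 0.026], 'grasp_force': 0.0, 'opening': 0.085}
scene 562.9900839574068 562.9900839574068 315.24532062216787 239.21892936041377 [[0.869, -0.495, -0.02, -0.45], [-0.368, -0.619, -0.694, 0.277], [0.331, 0.611, -0.719, 0.831], [0.0, 0.0, 0.0, 1.0]]
top 518.5984562093968 518.5984562093968 319.7242274764387 238.61651630472372 [[-0.023, -0.999, 0.023, 0.041], [-0.987, 0.019, -0.161, 0.572], [0.161, -0.026, -0.987, 0.953], [0.0, 0.0, 0.0, 1.0]]
```

View pics/scene0.png

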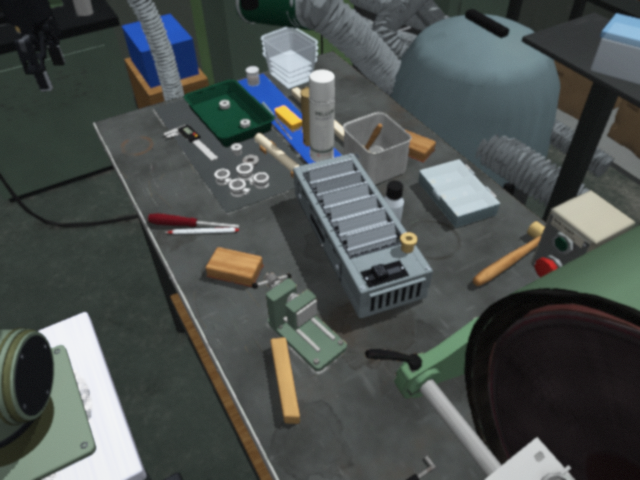

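View pics/top0.png

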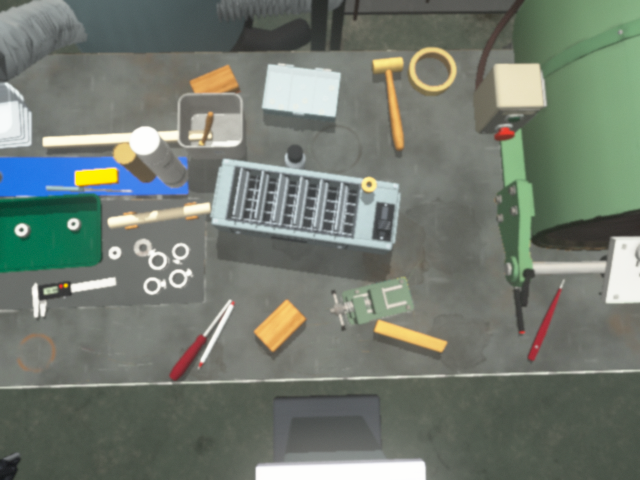

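The scene view shows the extractor at about (300-430, 155-310), with the bush at (408,240) and the switch at (385,272). In the top view the deck spans about (218,160) to (400,245), with the bush at (369,185) and the switch near (384,220). Next I'll enlarge both.

```bash
python3 - <<'E'
import cv2
a=cv2.imread("pics/top0.png")[145:260,205:410];cv2.imwrite("pics/c1.png",cv2.resize(a,None,fx=3.9,fy=3.9,interpolation=cv2.INTER_CUBIC))
a=cv2.imread("pics/scene0.png")[145:320,285:440];cv2.imwrite("pics/c2.png",cv2.resize(a,None,fx=3.4,fy=3.4,interpolation=cv2.INTER_CUBIC))
E
```

```text
(no output)
```

View pics/c1.png

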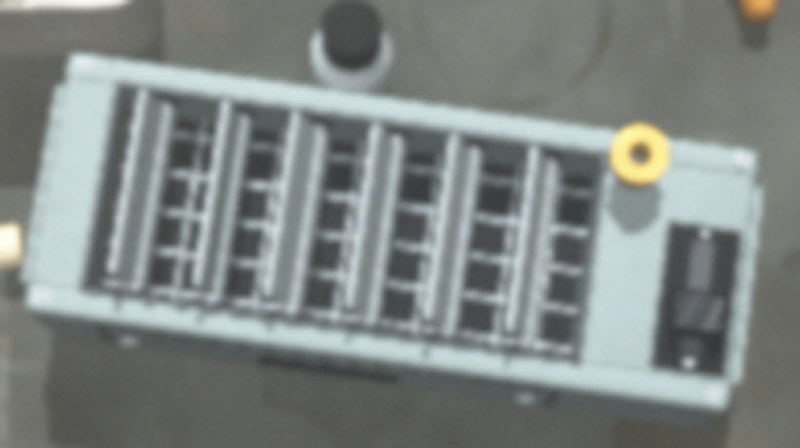

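View pics/c2.png

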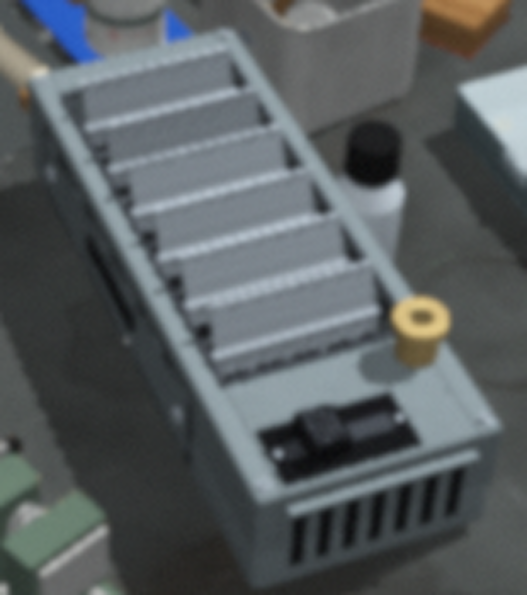

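c1 (offset 205,145, scale 3.9): deck corners are at about (70,57), (755,152), (727,405) and (28,300), the thumb at (698,310) and the bush top at (640,150). c2 (offset 285,145, scale 3.4): the same corners are at (228,32), (497,425), (258,500) and (38,80), the thumb top at (325,420) and the bush top at (420,315).

```bash
cat >h.py <<'E'
import numpy as np,cv2
def load(n):
    d=np.load(n);K=np.array([[d["fx"],0,d["cx"]],[0,d["fy"],d["cy"]],[0,0,1]]);return K,d["extrinsics"]
def ray(c,uv):
    K,E=c;R,t=E[:3,:3],E[:3,3];return -R.T@t,R.T@np.linalg.solve(K,[*uv,1])
def plane(c,uv,z):
    o,d=ray(c,uv);return o+d*(z-o[2])/d[2]
def tri(c1,u1,c2,u2):
    P=[K@E[:3] for K,E in(c1,c2)]
    X=cv2.triangulatePoints(P[0],P[1],np.array(u1,float),np.array(u2,float)).ravel();return X[:3]/X[3]
E
python3 - <<'E'
from h import *
T,S=load("top0.npz"),load("scene0.npz")
t={'BL':(70,57),'BR':(755,152),'FR':(727,405),'FL':(28,300),'thumb':(698,310),'bush':(640,150)}
s={'BL':(228,32),'BR':(497,425),'FR':(258,500),'FL':(38,80),'thumb':(325,420),'bush':(420,315)}
h={'thumb':.095,'bush':.106}
print("cams",ray(T,(0,0))[0],ray(S,(0,0))[0])
P={}
for k in t:
    u=(205+t[k][0]/3.9,145+t[k][1]/3.9);v=(285+s[k][0]/3.4,145+s[k][1]/3.4);z=h.get(k,.08)
    P[k]=(plane(T,u,z)+plane(S,v,z))/2
    print(k,np.round(tri(T,u,S,v)*1e3),np.round(plane(T,u,z)*1e3),np.round(plane(S,v,z)*1e3))
c=sum(P[k] for k in('BL','BR','FR','FL'))/4
for a,b in(('BL','BR'),('FL','FR'),('FL','BL'),('FR','BR')):
    d=P[b]-P[a];print(a,b,np.linalg.norm(d),np.degrees(np.arctan2(d[1],d[0])))
d=P['BL']-P['BR']+P['FL']-P['FR'];a=np.arctan2(d[1],d[0])-np.pi/2;print('c',c,'yaw',np.degrees(a))
R=np.array([[np.cos(a),-np.sin(a)],[np.sin(a),np.cos(a)]])
for k in('thumb','bush'):print(k,R.T@(P[k]-c)[:2])
for y in(.17,.13,.12,.03,-.07,-.1):print(y,c[:2]+R@[0,y])
E
```

```text
cams [0.4117636  0.05482153 1.03172146] [ 0.2174405  -0.55820297  0.78177551]
BL [724. 210.  77.] [722. 210.  80.] [723. 207.  80.]
BR [ 668. -122.   83.] [ 669. -123.   80.] [ 669. -120.   80.]
FR [ 544. -103.   83.] [ 545. -103.   80.] [ 545. -101.   80.]
FL [604. 229.  77.] [602. 229.  80.] [604. 225.  80.]
thumb [589. -89.  99.] [588. -89.  95.] [592. -86.  95.]
bush [663. -63. 109.] [664. -63. 106.] [664. -61. 106.]
BL BR 0.33411396196440957 -99.1994483908142
FL FR 0.3342371761694866 -100.01055448449225
FL BL 0.12081638390737767 -8.98034972919329
FR BR 0.1255481740066236 -8.94766051026209
c [0.63498169 0.05291622 0.08      ] yaw -9.605076204834663
thumb [-0.02081079 -0.14605418]
bush [ 0.04778477 -0.10855696]
0.17 [0.66334723 0.22053303]
0.13 [0.65667298 0.18109378]
0.12 [0.65500442 0.17123397]
0.03 [0.63998737 0.08249565]
-0.07 [ 0.62330176 -0.01610247]
-0.1 [ 0.61829608 -0.04568191]
```

```bash
python3 -m creep '[[[-39,-8,0],[0,0,0]],[[-78,-16,0],[0,0,0]],[[-117,-24,0],[0,0,0]],[[-156,-32,0],[0,0,0]],[[-195,-40,0],[0,0,0]]]' 1 20
python3 -m creep '[[[-39,-8,0],[0,0,0]],[[-78,-16,0],[0,0,0]],[[-117,-24,0],[0,0,0]],[[-156,-32,0],[0,0,0]],[[-195,-40,0],[0,0,0]]]'
cat >go.py <<'E'
import sys,numpy as np
from rig import ctrl
from scipy.spatial.transform import Rotation as Ro
C=np.array([.635,.052]);A=np.radians(-9.4)
s=ctrl.state();q=s["eef_rot"];R=Ro.from_quat([*q[1:],q[0]]);p=np.array(s["ee_pos"])
r2=np.array([[np.cos(A),-np.sin(A)],[np.sin(A),np.cos(A)]])
print("t",round(float(s["clock"]),2),"ext-frame mm",np.round((r2.T@(p[:2]-C))*1e3,1),"z",round(p[2]*1e3,1),"F",np.round(s["force"],1),"open",s["opening"])
if len(sys.argv)>1:
    x,y,z=map(float,sys.argv[1:4]);w=np.r_[C+r2@[x/1e3,y/1e3],z/1e3]
    G=Ro.from_matrix(np.array([[-np.sin(A),np.cos(A),0],[np.cos(A),np.sin(A),0],[0,0,-1]]).T)
    print("shift",np.round(R.inv().apply(w-p)*1e3,1),"turn",np.round((R.inv()*G).as_rotvec(),3))
E
python3 go.py 0 155 230
python3 - <<'E'
from h import *
T,S=load("top0.npz"),load("scene0.npz")
print("can base",plane(S,(322,160),0),"top",tri(T,(144,138),S,(322,77)))
E
```

```text
clock: 0.52
ee_pos: [0.4111, 0.3936, 0.231]
eef_rot: [-0.0, 0.225, 0.974, -0.0]
force: [-0.4, 0.1, -0.5]
opening: 0.0254
grasp_force: 0.0
clock: 0.93
ee_pos: [0.5689, 0.2718, 0.2309]
eef_rot: [-0.0, 0.226, 0.974, -0.0]
force: [-0.2, 0.2, -0.1]
opening: 0.0002
grasp_force: 0.0
t 0.93 ext-frame mm [-101.1  206. ] z 230.9 F [-0.2  0.2 -0.1] open 0.0001577132823442604
shift [-111.5  -19.9    0.8] turn [-1.00e-03 -0.00e+00  1.28e+00]
can base [0.71210263 0.31133035 0.        ] top [0.72246022 0.32274427 0.19714028]
```

```bash
python3 -m creep '[[[-28,-5,0],[0,0,0.12]],[[-56,-10,0],[0,0,0.24]],[[-84,-15,0],[0,0,0.36]],[[-111,-20,0],[0,0,0.48]],[[-111,-20,0],[0,0,0.6]]]'
python3 -m creep '[[[0,0,0],[0,0,0.12]],[[0,0,0],[0,0,0.24]],[[0,0,0],[0,0,0.36]],[[0,0,0],[0,0,0.48]],[[0,0,0],[0,0,0.6]]]'
python3 -m creep '[[[0,0,0],[0,0,0.08]],[[0,0,15],[0,0,0.08]],[[0,0,35],[0,0,0.08]],[[0,0,55],[0,0,0.08]],[[0,0,75],[0,0,0.08]]]'
python3 -m creep '[[[0,0,5],[0,0,0]],[[0,0,5],[0,0,0]],[[0,0,5],[0,0,0]],[[0,0,5],[0,0,0]],[[0,0,5],[0,0,0]]]'
python3 go.py 0 155 92
python3 - <<'E'
from rig import ctrl
import cv2,numpy as np
o=[]
for n,(a,b,c,d),f in(("top",(120,260,190,410),2.7),("scene",(110,320,270,440),2.8)):
    D=ctrl.snapshot(n);np.savez(f"{n}1.npz",**D);o.append(cv2.resize(D["frame"][a:b,c:d,::-1],(390,int((b-a)*390/(d-c))),interpolation=cv2.INTER_CUBIC))
H=max(x.shape[0] for x in o);cv2.imwrite("pics/a1.png",np.hstack([cv2.copyMakeBorder(x,0,H-x.shape[0],0,0,0) for x in o]))
E
```

```text
clock: 1.35
ee_pos: [0.6623, 0.2028, 0.2298]
eef_rot: [0.001, 0.508, 0.862, -0.001]
force: [-0.1, 0.6, 0.2]
opening: -0.0
grasp_force: 0.0
clock: 1.77
ee_pos: [0.6585, 0.2065, 0.2305]
eef_rot: [-0.0, 0.738, 0.675, -0.001]
force: [-0.2, -0.3, -0.4]
opening: -0.0002
grasp_force: 0.0
clock: 2.18
ee_pos: [0.6584, 0.2065, 0.1551]
eef_rot: [-0.0, 0.763, 0.647, -0.0]
force: [0.2, 0.4, -0.1]
opening: 0.0
grasp_force: 0.0
clock: 2.6
ee_pos: [0.6595, 0.2069, 0.153]
eef_rot: [0.001, 0.763, 0.647, 0.001]
force: [-0.4, 0.6, 0.1]
opening: -0.0001
grasp_force: 0.0
t 2.6 ext-frame mm [ -1.1 156.8] z 153.0 F [-0.4  0.6  0.1] open -5.878735101289038e-05
shift [-1.9  0.9 61. ] turn [ 0.003 -0.001  0.   ]
```

View pics/a1.png

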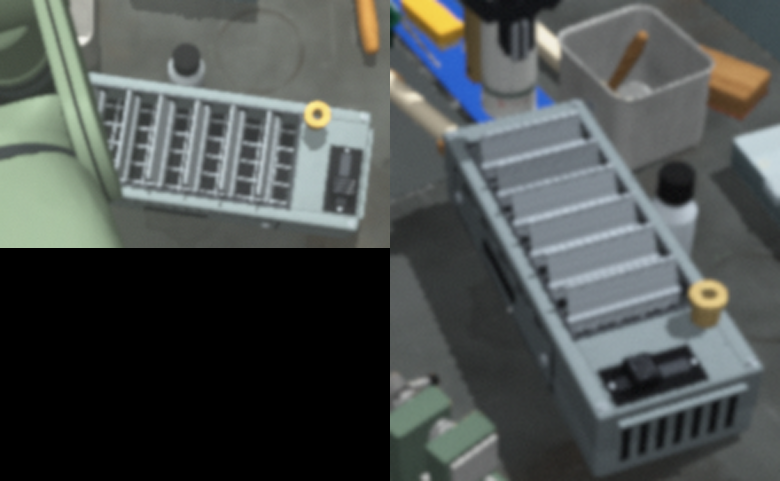

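The right half shows the closed fingertips (about 520,55) over the left end of the deck. The blades are untouched and lean left. I'll descend to 12 mm above the deck and sweep.

```bash
python3 -m creep '[[[-1,1,15],[0,0,0]],[[-1,1,32],[0,0,0]],[[-1,1,46],[0,0,0]],[[-1,1,55],[0,0,0]],[[-1,1,59],[0,0,0]]]'
python3 -m creep '[[[0,0,0],[0,0,0]],[[0,0,0],[0,0,0]],[[0,0,0],[0,0,0]],[[-2,0,0],[0,0,0]],[[-5,0,0],[0,0,0]]]'
python3 go.py
python3 -m creep '[[[-6,0,0],[0,0,0]],[[-12,0,0],[0,0,0]],[[-18,0,0],[0,0,0]],[[-24,0,0],[0,0,0]],[[-30,0,0],[0,0,0]]]'
python3 go.py -5 90 92
```

```text
clock: 3.12
ee_pos: [0.659, 0.2054, 0.0911]
eef_rot: [-0.0, 0.763, 0.647, -0.001]
force: [0.2, 0.7, -0.6]
opening: -0.0
grasp_force: 0.0
clock: 3.53
ee_pos: [0.6591, 0.2007, 0.0931]
eef_rot: [0.0, 0.763, 0.647, 0.001]
force: [-0.1, -0.5, 0.2]
opening: 0.0
grasp_force: 0.0
t 3.53 ext-frame mm [ -0.5 150.7] z 93.1 F [-0.1 -0.5  0.2] open 1.2055932242873249e-05
clock: 3.95
ee_pos: [0.6537, 0.1702, 0.0923]
eef_rot: [-0.0, 0.763, 0.647, 0.0]
force: [-0.1, 0.6, -0.5]
opening: -0.0
grasp_force: 0.5
t 3.95 ext-frame mm [ -0.9 119.7] z 92.3 F [-0.1  0.6 -0.5] open -1.4391696772976637e-05
shift [-29.7  -4.1   0.3] turn [-0. -0. -0.]
```

```bash
python3 -m creep '[[[-6,0,0],[0,0,0]],[[-12,0,0],[0,0,0]],[[-18,0,0],[0,0,0]],[[-24,0,0],[0,0,0]],[[-30,0,0],[0,0,0]]]'
python3 -m creep '[[[-6,0,0],[0,0,0]],[[-12,0,0],[0,0,0]],[[-18,0,0],[0,0,0]],[[-24,0,0],[0,0,0]],[[-30,0,0],[0,0,0]]]' | grep -E "pos|force"
python3 go.py
python3 - <<'E'
from rig import ctrl
import cv2,numpy as np
D=ctrl.snapshot("scene");cv2.imwrite("pics/a2.png",cv2.resize(D["frame"][60:320,260:450,::-1],None,fx=2.3,fy=2.3,interpolation=cv2.INTER_CUBIC))
E
```

```text
clock: 4.37
ee_pos: [0.6489, 0.1408, 0.0923]
eef_rot: [-0.0, 0.763, 0.647, 0.0]
force: [0.4, 0.1, 0.1]
opening: 0.0001
grasp_force: 0.4
ee_pos: [0.644, 0.1112, 0.0924]
force: [0.1, 0.4, 0.2]
grasp_force: 0.4
t 4.78 ext-frame mm [-0.8 59.9] z 92.4 F [0.1 0.4 0.2] open -0.00018917213517391892
```

View pics/a2.png

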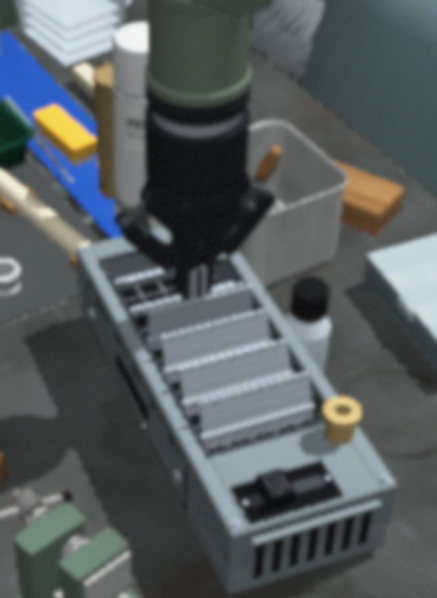

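Blades 1 and 2 now lie over to the right behind the fingers (about 195,290), and the box hasn't moved. I'll carry on with the sweep.

```bash
python3 -m creep '[[[-6,0,0],[0,0,0]],[[-12,0,0],[0,0,0]],[[-18,0,0],[0,0,0]],[[-24,0,0],[0,0,0]],[[-30,0,0],[0,0,0]]]' | grep -E "pos|force"
python3 -m creep '[[[-6,0,0],[0,0,0]],[[-12,0,0],[0,0,0]],[[-18,0,0],[0,0,0]],[[-24,0,0],[0,0,0]],[[-30,0,0],[0,0,0]]]' | grep -E "pos|force"
python3 -m creep '[[[-6,0,0],[0,0,0]],[[-12,0,0],[0,0,0]],[[-18,0,0],[0,0,0]],[[-24,0,0],[0,0,0]],[[-30,0,0],[0,0,0]]]' | grep -E "pos|force"
python3 -m creep '[[[-6,0,0],[0,0,0]],[[-12,0,0],[0,0,0]],[[-18,0,0],[0,0,0]],[[-24,0,0],[0,0,0]],[[-30,0,0],[0,0,0]]]' | grep -E "pos|force"
python3 -m creep '[[[-6,0,0],[0,0,0]],[[-12,0,0],[0,0,0]],[[-18,0,0],[0,0,0]],[[-24,0,0],[0,0,0]],[[-30,0,0],[0,0,0]]]' | grep -E "pos|force"
python3 -m creep '[[[-4,0,0],[0,0,0]],[[-6,0,0],[0,0,0]],[[-6,0,-2],[0,0,0]],[[-6,0,-20],[0,0,0]],[[-6,0,-45],[0,0,0]]]' | grep -E "pos|force"
python3 go.py -60 -148 150
```

```text
ee_pos: [0.639, 0.0815, 0.0924]
force: [-0.0, 0.7, 0.6]
grasp_force: 0.5
ee_pos: [0.6341, 0.052, 0.0923]
force: [0.5, 0.2, 0.1]
grasp_force: 0.3
ee_pos: [0.6292, 0.0224, 0.0922]
force: [-0.3, 0.5, -0.1]
grasp_force: 0.3
ee_pos: [0.6244, -0.0072, 0.0924]
force: [-0.3, 1.2, -1.1]
grasp_force: 0.4
ee_pos: [0.6194, -0.037, 0.0923]
force: [0.3, -0.3, 0.3]
grasp_force: 0.0
ee_pos: [0.6169, -0.0418, 0.1355]
force: [1.0, 0.3, 0.6]
grasp_force: 0.0
t 7.33 ext-frame mm [ -2.5 -95.5] z 135.5 F [1.  0.3 0.6] open -0.00016322813712222684
shift [-52.5 -57.6 -14.1] turn [-0.006  0.     0.   ]
```

```bash
python3 -m creep '[[[0,0,-15],[0,0,0]],[[-13,-15,-15],[0,0,0]],[[-26,-30,-15],[0,0,0]],[[-40,-45,-15],[0,0,0]],[[-52,-60,-15],[0,0,0]]]' | grep -E "pos|force"
python3 -m creep '[[[0,0,8],[0,0,0]],[[0,0,20],[0,0,0]],[[0,0,28],[0,0,0]],[[0,0,30],[0,0,0]],[[0,0,30],[0,0,0]]]' | grep -E "pos|force"
python3 go.py -62 -148 87
python3 - <<'E'
from rig import ctrl
import cv2,numpy as np
o=[]
for n,(a,b,c,d) in(("top",(130,260,200,410)),("scene",(140,320,280,440))):
    D=ctrl.snapshot(n);np.savez(f"{n}2.npz",**D);o.append(cv2.resize(D["frame"][a:b,c:d,::-1],(400,int((b-a)*400/(d-c))),interpolation=cv2.INTER_CUBIC))
H=max(x.shape[0] for x in o);cv2.imwrite("pics/a3.png",np.hstack([cv2.copyMakeBorder(x,0,H-x.shape[0],0,0,0) for x in o]))
E
```

```text
ee_pos: [0.5502, -0.0839, 0.1525]
force: [-0.1, -1.1, -0.1]
grasp_force: 0.0
ee_pos: [0.5509, -0.0832, 0.1213]
force: [0.2, -0.3, -0.3]
grasp_force: 0.0
t 8.17 ext-frame mm [ -60.9 -147.1] z 121.3 F [ 0.2 -0.3 -0.3] open 0.0002872885865157396
shift [-0.9 -1.  34.3] turn [-0.002 -0.     0.001]
```

View pics/a3.png

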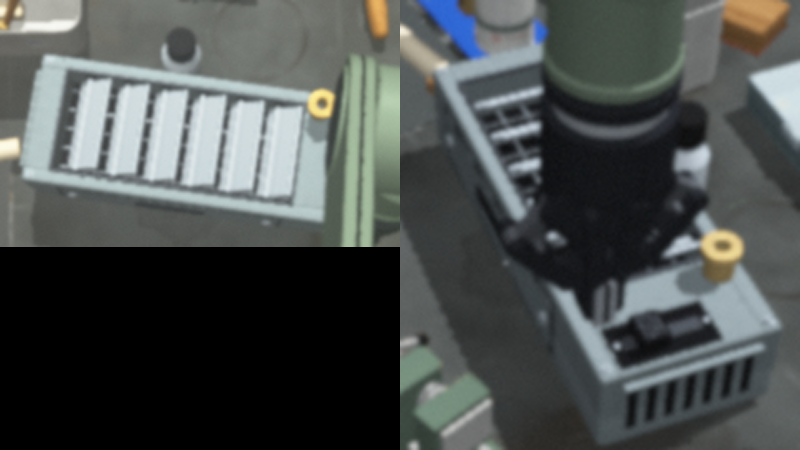

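The left half shows all six blades tipped evenly to the right, about (90-280, 80-195). The right half shows the fingertips (605,310) in front of the thumb (650,328), still above it. I'll lower and push gently.

```bash
python3 -m creep '[[[0,-2,10],[0,0,0]],[[0,-2,20],[0,0,0]],[[0,-2,28],[0,0,0]],[[0,-2,33],[0,0,0]],[[0,-2,34],[0,0,0]]]' | grep -E "pos|force"
python3 -m creep '[[[0,2,0],[0,0,0]],[[0,4,0],[0,0,0]],[[0,6,0],[0,0,0]],[[0,8,0],[0,0,0]],[[0,10,0],[0,0,0]]]' | grep -E "pos|force"
python3 -m creep '[[[0,2,0],[0,0,0]],[[0,4,0],[0,0,0]],[[0,6,0],[0,0,0]],[[0,8,0],[0,0,0]],[[0,10,0],[0,0,0]]]' | grep -E "pos|force"
python3 go.py
python3 - <<'E'
from rig import ctrl
import cv2,numpy as np
D=ctrl.snapshot("scene");cv2.imwrite("pics/a4.png",cv2.resize(D["frame"][200:320,320:450,::-1],None,fx=4,fy=4,interpolation=cv2.INTER_CUBIC))
E
```

```text
ee_pos: [0.548, -0.0831, 0.0867]
force: [-0.1, -0.2, -0.3]
grasp_force: 0.0
ee_pos: [0.5593, -0.085, 0.0887]
force: [-0.4, 1.2, -0.1]
grasp_force: 0.0
ee_pos: [0.5685, -0.0866, 0.0884]
force: [-1.7, 0.1, 2.5]
grasp_force: 1.0
t 9.52 ext-frame mm [ -43.  -147.6] z 88.4 F [-1.7  0.1  2.5] open 0.00013080736538883934
```

View pics/a4.png

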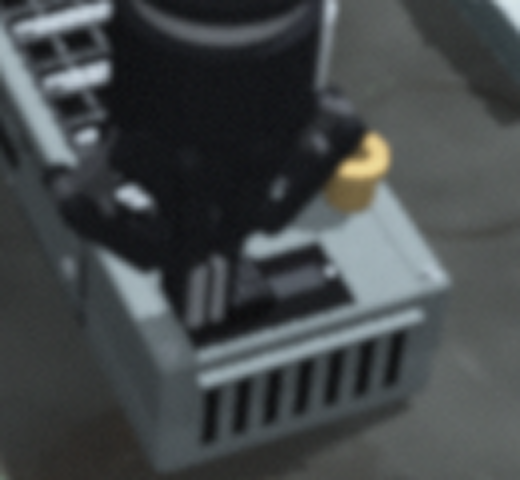

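The fingertips (205,290) are in contact with the thumb (255,290), at about 1.7 N, and the bush is clear. I'll keep pushing gently.

```bash
python3 -m creep '[[[0,2,0],[0,0,0]],[[0,4,0],[0,0,0]],[[0,6,0],[0,0,0]],[[0,8,0],[0,0,0]],[[0,9,0],[0,0,0]]]' | grep -E "pos|force"
python3 -m creep '[[[0,0.5,0],[0,0,0]],[[0,1,0],[0,0,0]],[[0,1.5,0],[0,0,0]],[[0,2,0],[0,0,0]],[[0,2,0],[0,0,0]]]' | grep -E "pos|force"
python3 go.py
python3 - <<'E'
from rig import ctrl
import cv2,numpy as np
D=ctrl.snapshot("scene");np.savez("scene3.npz",**D);cv2.imwrite("pics/a5.png",cv2.resize(D["frame"][230:300,350:430,::-1],None,fx=7,fy=7,interpolation=cv2.INTER_CUBIC))
E
```

```text
ee_pos: [0.5779, -0.0881, 0.0884]
force: [-1.3, 0.1, 2.2]
grasp_force: 1.3
ee_pos: [0.5797, -0.0884, 0.0884]
force: [-1.3, 0.6, 3.2]
grasp_force: 1.4
t 10.4 ext-frame mm [ -31.7 -147.5] z 88.4 F [-1.3  0.6  3.2] open -0.00010011427991269964
```

View pics/a5.png

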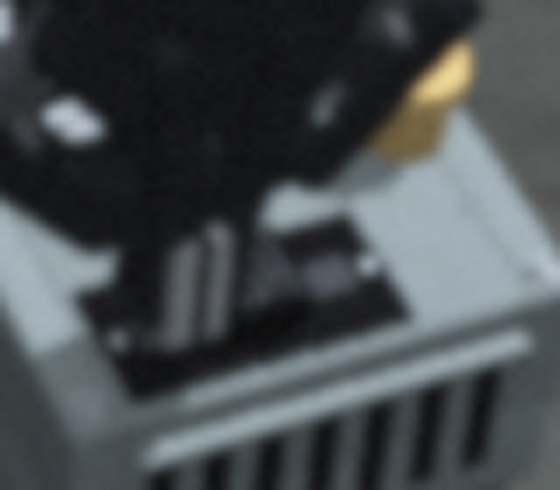

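The fingers (200,290) have pushed the thumb to about (270,275), between the plate screws at (118,338) and (368,263). The force is still only sliding friction. I'll go 2 mm further, then back off and check.

```bash
python3 -m creep '[[[0,0.5,0],[0,0,0]],[[0,1,0],[0,0,0]],[[0,1.5,0],[0,0,0]],[[0,2,0],[0,0,0]],[[0,2,0],[0,0,0]]]' | grep -E "pos|force"
python3 go.py
python3 -m creep '[[[0,-4,0],[0,0,0]],[[0,-12,0],[0,0,0]],[[0,-22,0],[0,0,0]],[[0,-28,0],[0,0,0]],[[0,-28,0],[0,0,0]]]' | grep -E "pos|force"
python3 -m creep '[[[0,0,-20],[0,0,0]],[[0,0,-50],[0,0,0]],[[0,0,-90],[0,0,0]],[[0,0,-125],[0,0,0]],[[0,0,-140],[0,0,0]]]' | grep -E "pos|force"
python3 -m creep '[[[0,-30,0],[0,0,0]],[[0,-70,0],[0,0,0]],[[0,-110,0],[0,0,0]],[[0,-150,0],[0,0,0]],[[0,-180,0],[0,0,0]]]' | grep -E "pos|force"
python3 - <<'E'
from rig import ctrl
import cv2,numpy as np
o=[]
for n,(a,b,c,d) in(("top",(150,260,210,410)),("scene",(150,320,280,440))):
    D=ctrl.snapshot(n);np.savez(f"{n}4.npz",**D);o.append(cv2.resize(D["frame"][a:b,c:d,::-1],(400,int((b-a)*400/(d-c))),interpolation=cv2.INTER_CUBIC))
    if n=="scene":
        P=np.load("scene0.npz")["frame"];m=[cv2.resize(f[240:300,355:425,::-1],(400,343),interpolation=cv2.INTER_CUBIC) for f in(P,D["frame"])]
H=max(x.shape[0] for x in o);t=np.hstack([cv2.copyMakeBorder(x,0,H-x.shape[0],0,0,0) for x in o])
t=cv2.resize(t,(800,H));out=np.vstack([t,np.hstack(m)]);print(out.shape,H)
out=out if out.shape[0]<=600 else np.vstack([cv2.resize(t,(800,257)),np.hstack(m)])
cv2.imwrite("pics/a6.png",out)
E
```

```text
ee_pos: [0.5817, -0.0887, 0.0884]
force: [-2.3, -0.4, 3.2]
grasp_force: 1.7
t 10.87 ext-frame mm [ -29.6 -147.5] z 88.4 F [-2.3 -0.4  3.2] open -0.0003747806282087922
ee_pos: [0.5516, -0.0837, 0.088]
force: [-1.0, -0.8, 0.0]
grasp_force: 0.0
ee_pos: [0.5559, -0.0844, 0.2336]
force: [-0.1, 0.2, -0.7]
grasp_force: 0.0
ee_pos: [0.3729, -0.0541, 0.2279]
force: [-0.4, -0.4, 0.2]
grasp_force: 0.0
(768, 800, 3) 425
```

View pics/a6.png

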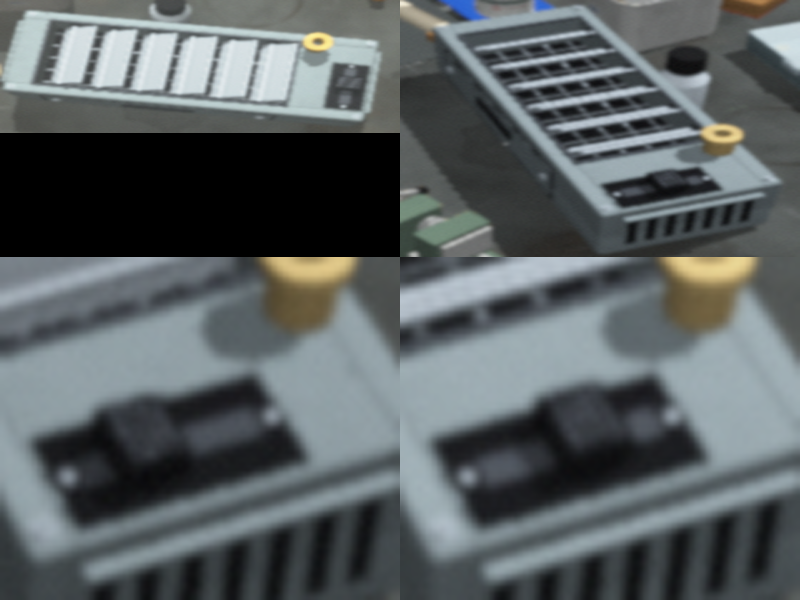

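The bottom row compares before and after. The thumb moved from about (148,430) to (588-400,418), while the plate, screws and bush are unchanged. Next I'll convert that shift to mm.

```bash
python3 - <<'E'
from h import *
S=load("scene0.npz")
f=lambda u,z:plane(S,(355+u[0]/5.714,240+(u[1]-257)/5.714),z)
for a,b in(((148,430),(188,418)),((97,400),(140,393)),((178,470),(220,455))):
    d=f(b,.095)-f(a,.095);print(np.round(d*1e3,1),np.linalg.norm(d))
print("screws",np.linalg.norm(f((68,476),.0824)-f((272,415),.0824)))
A,B=[cv2.cvtColor(np.load(f"scene{i}.npz")["frame"],cv2.COLOR_RGB2GRAY) for i in(0,4)]
# thumb template, matched to the later picture; and the same for the fixed end grille
for x0,x1,y0,y1 in((372,387,264,276),(365,425,285,306),(398,420,238,255)):
    t=A[y0:y1,x0:x1];w=B[y0-12:y1+12,x0-14:x1+14]
    r=cv2.matchTemplate(w,t,cv2.TM_CCOEFF_NORMED);_,m,_,l=cv2.minMaxLoc(r);print(l[0]-14,l[1]-12,round(m,2))
d=plane(S,(387,267),.095)-plane(S,(380,270),.095);print(d)
E
```

```text
[12.2 -2.   0. ] 0.012360970101894178
[11.9 -4.   0. ] 0.012601636046385816
[13.2 -1.4  0. ] 0.013238521777363689
screws 0.06373286687293088
7 -2 0.98
0 0 1.0
0 0 0.98
[ 1.32933385e-02 -4.41203103e-04  1.11022302e-16]
```

The travel is only about 12.5 mm and it needs 14, so I'll go back and push about 6.5 mm further.

```bash
python3 -m creep '[[[0,30,0],[0,0,0]],[[0,70,0],[0,0,0]],[[0,110,0],[0,0,0]],[[0,150,0],[0,0,0]],[[0,180,0],[0,0,0]]]' | grep -E "pos|force"
python3 -m creep '[[[0,0,30],[0,0,0]],[[0,0,70],[0,0,0]],[[0,0,105],[0,0,0]],[[0,0,130],[0,0,0]],[[0,0,140],[0,0,0]]]' | grep -E "pos|force"
python3 -m creep '[[[0,6,0],[0,0,0]],[[0,14,0],[0,0,0]],[[0,20,0],[0,0,0]],[[0,24,0],[0,0,0]],[[0,26,0],[0,0,0]]]' | grep -E "pos|force"
python3 -m creep '[[[0,1,0],[0,0,0]],[[0,2,0],[0,0,0]],[[0,3,0],[0,0,0]],[[0,4,0],[0,0,0]],[[0,5,0],[0,0,0]]]' | grep -E "pos|force"
python3 -m creep '[[[0,1,0],[0,0,0]],[[0,2,0],[0,0,0]],[[0,3,0],[0,0,0]],[[0,3.5,0],[0,0,0]],[[0,3.5,0],[0,0,0]]]' | grep -E "pos|force"
python3 go.py
```

```text
ee_pos: [0.5579, -0.0848, 0.228]
force: [0.4, 0.1, 0.8]
grasp_force: 0.0
ee_pos: [0.5522, -0.0838, 0.0841]
force: [0.4, 0.9, -0.3]
grasp_force: 0.0
ee_pos: [0.5817, -0.0887, 0.09]
force: [0.2, -0.2, 1.0]
grasp_force: 0.0
ee_pos: [0.5841, -0.0891, 0.0884]
force: [-1.1, 0.3, 1.5]
grasp_force: 1.2
ee_pos: [0.5881, -0.0898, 0.0884]
force: [-1.1, 0.8, 2.1]
grasp_force: 1.3
t 14.3 ext-frame mm [ -23.2 -147.5] z 88.4 F [-1.1  0.8  2.1] open 3.9071524080050366e-05
```

Now back off, lift, retreat and measure the travel again. I'll also check that everything else is unmoved.

```bash
python3 -m creep '[[[0,-4,0],[0,0,0]],[[0,-12,0],[0,0,0]],[[0,-24,0],[0,0,0]],[[0,-34,0],[0,0,0]],[[0,-35,0],[0,0,0]]]' | grep -E "pos|force"
python3 -m creep '[[[0,0,-20],[0,0,0]],[[0,0,-50],[0,0,0]],[[0,0,-90],[0,0,0]],[[0,0,-125],[0,0,0]],[[0,0,-140],[0,0,0]]]' | grep -E "pos|force"
python3 -m creep '[[[0,-30,0],[0,0,0]],[[0,-70,0],[0,0,0]],[[0,-110,0],[0,0,0]],[[0,-150,0],[0,0,0]],[[0,-180,0],[0,0,0]]]' | grep -E "pos|force"
python3 - <<'E'
from h import *
from rig import ctrl
S,T=load("scene0.npz"),load("top0.npz")
D=ctrl.snapshot("scene")["frame"];np.save("s5.npy",D)
g=lambda f:cv2.cvtColor(f,cv2.COLOR_RGB2GRAY)
A,A4,B=g(np.load("scene0.npz")["frame"]),g(np.load("scene4.npz")["frame"]),g(D)
up=lambda a:cv2.resize(a,None,fx=4,fy=4,interpolation=cv2.INTER_CUBIC)
def m(A,B,x0,x1,y0,y1):
    r=cv2.matchTemplate(up(B[y0-14:y1+14,x0-16:x1+16]),up(A[y0:y1,x0:x1]),cv2.TM_CCOEFF_NORMED);_,s,_,l=cv2.minMaxLoc(r)
    return l[0]/4-16,l[1]/4-14,round(s,2)
for n,q in(("off->first",(A,A4)),("off->now",(A,B))):
    dx,dy,s=m(*q,372,387,264,276);d=plane(S,(380+dx,270+dy),.095)-plane(S,(380,270),.095);print(n,dx,dy,s,np.round(d*1e3,1))
for n,b in(("grille",(365,425,285,306)),("bush",(398,420,238,255)),("bottle",(385,405,180,200)),("block",(203,263,247,285)),("driver",(146,200,211,228)),("leftend",(292,330,155,185)),("blades(vs first)",(315,400,160,250))):
    print(n,m(A4 if "vs" in n else A,B,*b))
E
```

```text
ee_pos: [0.5506, -0.0836, 0.0879]
force: [-0.7, -0.1, 0.1]
grasp_force: 0.0
ee_pos: [0.5555, -0.0844, 0.2336]
force: [0.9, -0.4, 0.0]
grasp_force: 0.0
ee_pos: [0.3725, -0.0541, 0.2279]
force: [0.4, -0.5, 0.0]
grasp_force: 0.0
off->first 7.0 -2.25 0.98 [12.4 -1.8  0. ]
off->now 9.75 -2.75 0.99 [16.8 -3.1  0. ]
grille (0.0, 0.0, 1.0)
bush (0.0, 0.0, 0.98)
bottle (0.0, 0.0, 1.0)
block (-0.25, 0.25, 0.98)
driver (-0.25, -0.25, 0.48)
leftend (0.0, -0.25, 0.86)
blades(vs first) (0.0, 0.0, 1.0)
```

The travel is now about 17 mm, past the 14 mm on-point and short of the stop. The box, bush, bottle and block are unmoved. The screwdriver check matched poorly, probably because the arm is in front of it; nothing came near it.

```bash
python3 -c "
from rig import ctrl
print(ctrl.finish_job())"
```

```text
the job is handed in; nothing more can be done
None
```

The job is handed in: all six blades are tipped well over to the right, and the switch then went about 17 mm away from you (on from 14 mm), in two pushes because the first stopped at about 12.5 mm; the extractor, bush, bottle and block did not move, and the screwdriver couldn't be checked in the last picture.

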